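Mark the repaired unit as done

TASK

The silver aluminium unit has been repaired. On the job tray that holds it, push the status paddle over with a fingertip, all the way across its hinge, until it lies flat on the other side with its green face up. Do not pick anything up; leave the other tray's paddle as it is, and do not disturb the units, the solder spool or the screwdriver.

Things in the scene. Friction and masses are not known exactly. Their poses are not given: they have to be found in the camera images.
- flag_a (a joint): angle of the status paddle on tray_a, rad: 0 = flat, red face up, on the -x side of its hinge; 1.57 = upright; 3.14 = flipped over, flat, green face up, on the +x side. Starts at 0 to 0.2, showing red; stops at 0 and 3.14. The hinge is stiff (friction 0.05 N m): the paddle stays at any angle it is left at, and about 1 N at the tab moves it
- flag_a_hinge (a point): middle of the hinge pin, 70 mm above the table; the pin lies level along the tray's y axis between two steel cheeks (74 mm apart, 22 mm long in x, 82 mm high). Paddle: a plate 60 mm wide along the pin, 6 mm thick, reaching 68 mm out from the pin; there a black finger tab as wide carries on for 25 mm, bent 45 degrees up towards the red side
- flag_a_tab (a point): middle of the tab's free edge: 84 mm out from the pin, 18 mm to the red side of the plate's mid-plane (88 mm above the table at angle 0; 52 mm, on the other side, at 3.14). Two steel rests (66 mm high, 50 mm wide) stand under the plate 30 mm either side of the pin; further out the space under plate and tab is open down to the tray
- tray_a: job tray fixed to the bench: grey plate 130 (x) x 200 (y) x 8 mm thick, origin at the centre of its underside, +x roughly away from the robot. Its paddle's hinge is at (0, -50, 70) mm in its frame; the +y half, with a rim 16 mm above the table, holds the silver aluminium unit
- flag_b (a joint): angle of the status paddle on tray_b, rad: 0 = flat, red face up, on the -x side of its hinge; 1.57 = upright; 3.14 = flipped over, flat, green face up, on the +x side. Starts at 0 to 0.2, showing red; stops at 0 and 3.14. The hinge is stiff (friction 0.05 N m): the paddle stays at any angle it is left at, and about 1 N at the tab moves it
- flag_b_hinge (a point): middle of the hinge pin, 70 mm above the table; the pin lies level along the tray's y axis between two steel cheeks (74 mm apart, 22 mm long in x, 82 mm high). Paddle: a plate 60 mm wide along the pin, 6 mm thick, reaching 68 mm out from the pin; there a black finger tab as wide carries on for 25 mm, bent 45 degrees up towards the red side
- flag_b_tab (a point): middle of the tab's free edge: 84 mm out from the pin, 18 mm to the red side of the plate's mid-plane (88 mm above the table at angle 0; 52 mm, on the other side, at 3.14). Two steel rests (66 mm high, 50 mm wide) stand under the plate 30 mm either side of the pin; further out the space under plate and tab is open down to the tray
- tray_b: job tray fixed to the bench: grey plate 130 (x) x 200 (y) x 8 mm thick, origin at the centre of its underside, +x roughly away from the robot. Its paddle's hinge is at (0, -50, 70) mm in its frame; the +y half, with a rim 16 mm above the table, holds the black control box
- unit: the repaired silver aluminium unit, loose, 70 x 62 x 38 mm high, about 0.25 to 0.5 kg, origin at the centre of its underside; sits on tray_a
- ecu: black plastic control box with a white label on top, loose, 75 x 60 x 42 mm high, origin at the centre of its underside; sits on tray_b, still waiting for repair
- spool: solder spool with yellow flanges, loose, standing upright, 56 mm diameter, 50 mm high, origin at the centre of its underside
- screwdriver: screwdriver with a red handle, loose, about 180 mm long and at most 30 mm thick, lying flat along its own x axis to the left (+y) of the trays
There are look-alikes about, which are no part of the job. Leave any purple look-alike of the tray_a alone.

How it is judged:
At the end, for the whole second after the job is handed in: The paddle of the silver unit's tray lies at rest with green up, within 0.12 rad (7 degrees) of fully over; the tab of the other paddle is within 15 mm, and the unit, the control box, the spool and the screwdriver are each within 20 mm, of where they started (value of joint flag_a above 3.02 rad and velocity of joint flag_a below 0.1 rad/s and distance of flag_b_tab from where it was at the start of the episode below 0.015 m and distance of each of unit, ecu, spool, screwdriver from where it was at the start of the episode below 0.02 m); the robot touches nothing.
It fails at once if the other tray's paddle is moved (tab by more than 15 mm) (distance of flag_b_tab from where it was at the start of the episode above 0.015 m).
It fails at once if the silver unit is lifted, carried or pushed by more than 20 mm (distance of unit from where it was at the start of the episode above 0.02 m).
It fails at once if the black control box is lifted, carried or pushed by more than 20 mm (distance of ecu from where it was at the start of the episode above 0.02 m).
It fails at once if the solder spool is lifted, carried or pushed by more than 20 mm (distance of spool from where it was at the start of the episode above 0.02 m).
It fails at once if the screwdriver is lifted, carried or pushed by more than 20 mm (distance of screwdriver from where it was at the start of the episode above 0.02 m).
It also fails if it takes over 45 s, if anything falls off the work surface, if the arm or the gripper's body presses on something with over 40 N, if the wrist force passes 120 N, or if a joint passes its speed limit or range.

ROBOT

A 6-joint arm with a two-finger parallel gripper is mounted at the origin on the work surface. World frame = base frame: x ahead of the robot, y to its left, z up, the work surface at z = 0. Lengths are in m, angles in rad, forces in N, time in s.
With the tool pointing down it reaches from about 0.4 to 0.825 m from the base axis. Payload 7 kg.
Tool frame: the origin (TCP) lies between the finger pads; the fingertips stand 17 mm ahead of it and the grasp point (between the pads) lies 2 mm behind it; x points along the fingers, z is the direction in which the jaws open and shut, and the axes are right-handed (so a half turn about x gives the same grasp; the last joint's range is limited). The gripper opens to 88 mm and grips with 3 to 60 N. Pads are 19 mm wide; open, the fingers measure 130 mm over their backs; the gripper's body (78 mm by 193 mm) begins 47 mm behind the grasp point.
Start: joints at [-1.04, 0.359, 0.012, 0, -1.224, -0.288], TCP at [0.162, -0.655, 0.244] pointing down, gripper open.
Joint ranges: [-3.07, 3.07], [-1.43, 2.12], [-1.02, 1.25], [-3.03, 1.67], [-3.05, -0], [-3.03, 3.03]. Speed limits (rad/s): [2.39, 2.39, 3.01, 3.14, 3.14, 3.14].

INTERFACE

Orientations are given as [roll, pitch, yaw] about the fixed x, y, z axes, in that order (R = Rz(yaw) Ry(pitch) Rx(roll)).
In Python, from station import * gives the robot as it stands.
- The arm moves only by the tool step_arm, never from a script. Its argument "deltas" is a list of rows, each a list of 5 numbers: the shift along the tool's x, y, z in cm, then the turn about the tool's x in degrees, then the closure, from 0 (fully open) to 1 (shut). In form: [[dx, dy, dz, roll, fingers], ...]. A call has exactly 10 rows; each row is the pose to reach, as a shift and turn from the pose commanded when the call began, along the tool's axes at that moment; what a row does not reach only later rows make up. A row lasts 1/12 s, in which the tool goes at most 41.7 mm and 7.16 degrees, less where a joint would pass 70% of its speed; a pose out of reach is approached as far as the arm can. A call with a gripper value outside its range is refused whole. The fingers move at their own pace and stop on an object; "squeeze" is the grip in N (left out, the last holds). Time passes only in rows, so rows that repeat a pose let the fingers close, or fill a call up. It gives the time, the measured TCP pose, the force and the opening at its end, in the units of the state.
- get_state(): the state, without advancing time (a new reading comes with each control period).
- grab_frame(name): name is "side" or "top" or "wrist"; returns a dict with "pixels" (420x560x3 uint8, red, green, blue), "range_z" (420x560 float32, m along the optical axis (not along the pixel's ray), 0 where there is no reading), "fx", "fy", "cx", "cy" (pixels), "k1" (the pictures are not rectified: a ray, as slopes to the right and down, at radius r is drawn at 1 + k1 r^2 times it, then the intrinsics apply), "view" (4x4, takes a point from world to camera coordinates); the wrist camera has in their place "hand_eye" (4x4, takes a point from camera to tool coordinates, whose origin is the TCP and whose axes are the tool frame's). Camera axes: x right, y down, z forward; pixel columns grow to the right and rows downward; lengths in m; the calibration is good to about 2 mm. A picture is of the moment at which its call begins: read the wrist's pose just before it.
- job_done(): hands the job in, once; it reports no verdict.
Trained networks look in the newest picture that a camera, given by its name, has taken for a name from the list of things; names that differ only in an ending like _2 or _b are one class to them, and where a whole thing is asked for, a point or a joint stands for the part that bears it (a point fixed in the world has none). Each returns a list of dicts, best first, with "conf" (0 to 1); they miss things now and then, are a little off and sometimes report something else, mostly with a low value. They report only what shows in the picture. A call takes as long as a camera call. They do not tell look-alikes from the thing itself.
- boxes_of(thing, camera): "extent" ([left, top, right, bottom] in pixels, round what is visible of it).
- masks_of(thing, camera): "mask" (420x560 bool, what is visible of it) and "extent" ([left, top, right, bottom] in pixels, round what is visible of it).
The state is a dict: "t": time; "q": joint angles; "qd": joint speeds; "joint_efforts": joint torques, N m; "eef_pos": TCP position; "ee_rot": TCP orientation; "force": force on the tool from outside, world axes, zero at the start; "moment": the same for the moment, N m; "width": finger opening in m.
Only numpy, scipy, OpenCV 4.12 (cv2) and the standard library are available. Lean on these libraries where they do the work, as an engineer would, in place of code of your own. Each camera call takes 0.05 s, during which the arm holds its last target.

## Working session

There is one attempt and no reset: what is moved stays moved. The work goes in short steps, Python scripts to look and compute and a tool call to move; the robot and the scene stay as the last step left them, time stands still between calls to the robot, and variables do not carry over. Pictures are saved under pics/ and viewed, and the job is handed in when it is done.

Besides the shell and the picture viewer there is one more tool, called after ">>>" as name(argument=value, ...), one argument or row to a line, values as JSON. step_arm: Moves the arm, as the interface text tells. Its arguments: {"type":"object","properties":{"deltas":{"type":"array"},"squeeze":{"type":"number"}},"required":["deltas"]}

```bash
mkdir -p pics; python3 - <<'E'
from station import *
import cv2,pickle
s=get_state();print(s)
for n in("side","top"):
    f=grab_frame(n);cv2.imwrite(f"pics/{n}0.png",f["pixels"][:,:,::-1]);pickle.dump(f,open(n+"0.pkl","wb"))
    print(n,f["fx"],f["cx"],f["cy"],f["k1"],f["view"])
    for t in("tray_a","flag_a","unit","ecu","spool","screwdriver"):
        print(t,[(round(b["conf"],2),[int(v) for v in b["extent"]]) for b in boxes_of(t,n)])
E
```

```text
{'t': 0.0, 'q': array([-1.03987689e+00,  3.59399522e-01,  1.10655208e-02, -3.60516634e-04,
       -1.22410745e+00, -2.88122698e-01]), 'qd': array([ 0.00137492,  0.00038233,  0.00149727, -0.00089859,  0.00026387,
        0.00110839]), 'joint_efforts': array([ 1.03608563e-03, -5.82722104e+01,  2.93054903e+01,  6.99698836e+00,
        7.00484510e-03, -2.01254147e-04]), 'eef_pos': array([ 0.16216485, -0.65475373,  0.24261553]), 'ee_rot': array([0.08498508, 1.56911664, 1.89845537]), 'force': array([-0.39179033,  0.06016084,  0.21509682]), 'moment': array([ 0.00779491, -0.047644  , -0.00591949]), 'width': 0.08749474581973432}
side 462.3203096448239 273.77039064358775 207.64590482978167 -0.1096051161956097 [[-0.99906586 -0.03517894 -0.02509679  0.57035642]
 [ 0.00559837  0.47050275 -0.88238077  0.0478802 ]
 [ 0.04284933 -0.881697   -0.46986629  1.07079038]
 [ 0.          0.          0.          1.        ]]
tray_a [(0.89, [222, 165, 297, 220]), (0.78, [215, 209, 294, 308]), (0.67, [329, 167, 391, 228]), (0.5, [266, 167, 302, 179])]
flag_a [(0.8, [264, 168, 300, 179]), (0.74, [369, 224, 423,
[... 363 characters left out ...]
 1.83064880e-03  9.71771596e-02]
 [-9.83223031e-01 -1.08647834e-02 -1.82083575e-01  5.78638973e-01]
 [ 1.82092716e-01  1.50270196e-04 -9.83281354e-01  1.08764306e+00]
 [ 0.00000000e+00  0.00000000e+00  0.00000000e+00  1.00000000e+00]]
tray_a [(0.9, [322, 280, 418, 353]), (0.75, [323, 158, 421, 239]), (0.72, [179, 278, 272, 352]), (0.58, [193, 153, 294, 233])]
flag_a [(0.96, [384, 308, 413, 352]), (0.93, [230, 301, 262, 350]), (0.81, [250, 175, 288, 220]), (0.75, [382, 194, 416, 237]), (0.41, [289, 102, 313, 133])]
unit [(0.77, [207, 186, 243, 218]), (0.36, [253, 176, 289, 219])]
ecu [(0.63, [336, 176, 371, 216])]
spool [(0.72, [292, 103, 314, 135])]
screwdriver [(0.66, [135, 191, 149, 271])]
```

```bash
python3 - <<'E'
import cv2
a=cv2.imread("pics/top0.png")[90:370,110:440];cv2.imwrite("pics/topc.png",cv2.resize(a,None,fx=2.1,fy=2.1,interpolation=cv2.INTER_CUBIC))
E
```

```text
(no output)
```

View pics/side0.png

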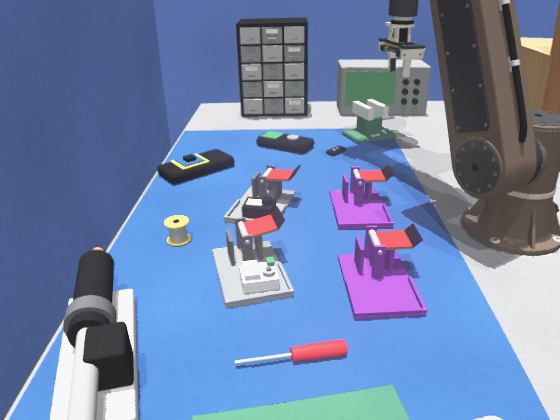

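View pics/top0.png

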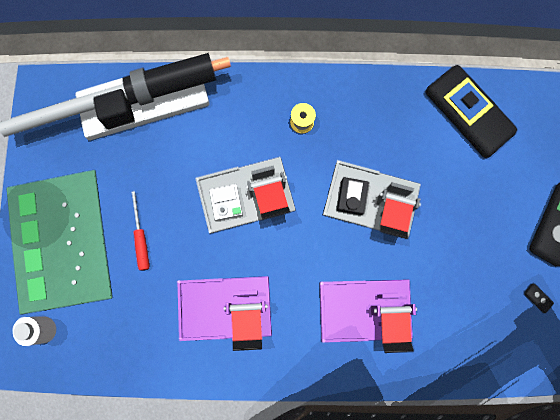

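The top view shows four similar trays:
- grey with the silver unit, at (246,195), paddle at (268,197)
- grey with the black box, at (372,200), paddle at (397,213)
- purple, at (225,310), paddle at (246,327)
- purple, at (367,312), paddle at (397,330)

By the description I choose the grey tray with the silver unit, so its paddle at (268,197). I'll check it in a crop.

```bash
cat > h.py <<'E'
import numpy as np,cv2,pickle
def world(f,uv,V=None):
    K=np.array([[f["fx"],0,f["cx"]],[0,f["fy"],f["cy"]],[0,0,1]]);uv=np.asarray(uv,float).reshape(-1,1,2)
    n=cv2.undistortPoints(uv,K,np.array([f["k1"],0,0,0,0]))[:,0]
    z=np.array([f["range_z"][int(round(v)),int(round(u))] for u,v in uv[:,0]])
    P=np.c_[n*z[:,None],z,np.ones(len(z))]
    return (P@np.linalg.inv(f["view"]).T)[:,:3]
def proj(f,P):
    P=np.asarray(P,float);K=np.array([[f["fx"],0,f["cx"]],[0,f["fy"],f["cy"]],[0,0,1]])
    return cv2.projectPoints(P,cv2.Rodrigues(f["view"][:3,:3])[0],f["view"][:3,3],K,np.array([f["k1"],0,0,0,0]))[0][:,0]
E
python3 - <<'E'
import cv2,pickle,numpy as np
from h import *
f=pickle.load(open("top0.pkl","rb"))
a=f["pixels"][145:245,185:305,::-1];cv2.imwrite("pics/crop0.png",cv2.resize(a,None,fx=6,fy=6,interpolation=cv2.INTER_CUBIC))
vv,uu=np.mgrid[150:240,190:300]
uv=np.c_[uu.ravel(),vv.ravel()];P=world(f,uv);px=f["pixels"][uv[:,1],uv[:,0]].astype(int)
r,g,b=px.T
red=(r>150)&(g<90)&(b<90);grey=(abs(r-g)<15)&(abs(g-b)<15)&(P[:,2]>0.003)&(P[:,2]<0.022)
for n,m in(("red",red),("grey",grey)):
    Q=P[m];Q=Q[Q[:,2]<0.12];print(n,len(Q),Q.min(0).round(3),Q.max(0).round(3),np.median(Q,0).round(3))
    rc=cv2.minAreaRect((Q[:,:2]*1000).astype(np.float32));print(rc,cv2.boxPoints(rc).round(0).tolist())
    if n=="red":
        c=Q.mean(0);print(c,np.linalg.svd(Q-c,full_matrices=False)[2])
m=(P[:,2]>0.055)&(P[:,2]<.13);Q=P[m];print(Q.min(0),Q.max(0))
dark=m&(r<70)&(g<70)&(b<70);print("dark",np.c_[uv[dark],(P[dark]*1000).round()][::6].astype(int).tolist())
E
```

```text
red 733 [0.555 0.077 0.004] [0.633 0.15  0.088] [0.59  0.113 0.079]
((593.6312255859375, 111.67704772949219), (63.6812858581543, 64.34077453613281), 16.188583374023438) [[554.0, 134.0], [572.0, 72.0], [633.0, 90.0], [615.0, 151.0]]
[0.59026325 0.11308489 0.07844097] [[-0.02671888  0.99774101 -0.0616359 ]
 [-0.97792122 -0.01330485  0.20854992]
 [-0.20725875 -0.06584727 -0.97606759]]
grey 2547 [0.522 0.06  0.003] [0.698 0.282 0.022] [0.622 0.184 0.008]
((610.3861083984375, 170.70428466796875), (130.72830200195312, 198.95660400390625), 16.11534309387207) [[520.0, 248.0], [575.0, 57.0], [701.0, 93.0], [646.0, 284.0]]
[0.53866374 0.07347072 0.05540872] [0.662576   0.16508771 0.10858603]
dark [[270, 170, 653, 114, 62], [268, 171, 652, 119, 59], [259, 173, 646, 138, 63], [252, 175, 643, 153, 57], [282, 181, 628, 88, 65], [283, 184, 623, 86, 59], [251, 192, 604, 154, 64], [282, 208, 566, 88, 86], [288, 208, 564, 75, 93], [283, 209, 562, 86, 92], [274, 210, 562, 105, 79], [280, 210, 560, 92, 92], [286, 210, 560, 80, 97], [274, 211, 559, 105, 89], [280, 211, 558, 92, 95], [286, 211, 557, 80, 100], [269, 212, 557, 115, 85], [275, 212, 555, 102, 95], [281, 212, 555, 90, 98], [287, 212, 555, 78, 101], [267, 213, 554, 119, 90], [273, 213, 553, 107, 96], [279, 213, 552, 94, 104], [261, 214, 552, 132, 86], [267, 214, 551, 119, 95], [273, 214, 550, 107, 100], [279, 214, 550, 94, 100], [262, 215, 549, 129, 92], [268, 215, 549, 117, 96], [274, 215, 548, 104, 103], [261, 216, 548, 132, 87], [268, 216, 546, 117, 102], [274, 216, 546, 104, 100], [265, 217, 544, 123, 100], [271, 217, 544, 111, 100], [266, 218, 541, 121, 102]]
```

View pics/crop0.png

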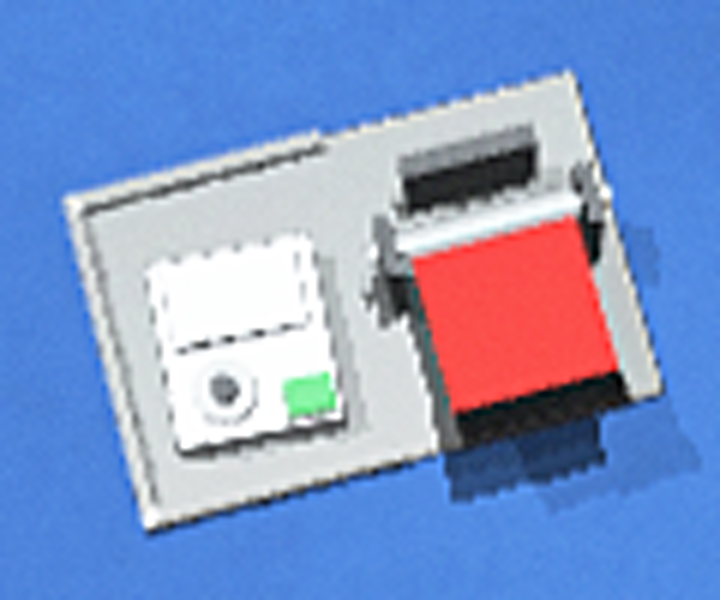

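The crop confirms it: a silver/white unit on a grey tray, with the red paddle at (268,197) and its tab towards the robot. The tray measures 131 x 199 mm, and the red centre sits within 2 mm of where the hinge geometry predicts. The paddle is at about 0.2 rad. Next I work out the moves.

```bash
cat >> h.py <<'E'
from scipy.spatial.transform import Rotation as Ro
yaw=np.radians(16.1);X=np.array([np.cos(yaw),np.sin(yaw),0]);Y=np.array([-np.sin(yaw),np.cos(yaw),0])
C=np.array([.6104,.1707,0]);H=C-.05*Y+np.array([0,0,.07])
def tool(s): return Ro.from_euler("xyz",s["ee_rot"]).as_matrix()
def rel(s):
    "fingertip centre in hinge frame (mm)"
    R=tool(s);p=s["eef_pos"]+.017*R[:,0]-H
    return np.array([p@X,p@Y,p[2]])*1e3
def cmd(s,tx,ty,tz):
    "tool shift cm to put fingertip at hinge-frame mm"
    R=tool(s);d=(np.array([tx,ty,tz])-rel(s))/1e3
    return (R.T@(d[0]*X+d[1]*Y+[0,0,d[2]])*100).round(2)
E
python3 - <<'E'
from station import *
from h import *
s=get_state();R=tool(s);print(R.round(3),H,rel(s))
for sg in(1,-1):
    a=np.degrees(np.arctan2(R[:,1]@(sg*Y)*-1,R[:,2]@(sg*Y)));print("roll",a)
print(cmd(s,-125,0,100), "mid",(R.T@(np.array([.5,-.3,.243])-s["eef_pos"])*100).round(2))
E
```

```text
[[ 0.    -0.971 -0.24 ]
 [-0.    -0.24   0.971]
 [-1.    -0.    -0.   ]] [0.62426573 0.12266104 0.07      ] [-659.56517121 -619.20250282  156.58668266]
roll -2.189112898997897
roll 177.8108871010021
[  5.66 -51.05  63.92] mid [  0.06 -41.32  26.36]
```

>>> step_arm(
  deltas=[
    [0,-4,2.2,-2.2,1],
    [0,-7.5,4.7,-2.2,1],
    [0,-11,7,-2.2,1],
    [0,-14.5,9.5,-2.2,1],
    [0,-18,11.7,-2.2,1],
    [0,-21.5,14,-2.2,1],
    [0,-25,16.5,-2.2,1],
    [0,-28,19,-2.2,1],
    [0,-31,21.5,-2.2,1],
    [0,-34,24,-2.2,1],
  ],
  squeeze=10,
)

```text
t: 1.53
eef_pos: [0.4354, -0.3388, 0.2439]
ee_rot: [-2.207, 1.57, -0.355]
force: [0.8, -1.3, 0.2]
width: 0.0266
```

```bash
python3 - <<'E'
from station import *
from h import *
s=get_state();print(s["t"],s["eef_pos"],s["width"],rel(s),cmd(s,-125,0,100),cmd(s,-125,0,15),s["q"])
E
```

```text
1.5333 [ 0.43540899 -0.33883155  0.24390736] 0.02661141356566406 [-309.41828047 -391.02710119  156.90736298] [  5.68 -18.45  39.1 ] [ 14.18 -18.44  39.1 ] [-3.06218591e-01  1.55777330e-01 -2.62182979e-01  3.89924384e-05
 -1.15210584e+00 -9.83326293e-01]
```

>>> step_arm(
  deltas=[
    [0,-1.8,3.6,0,1],
    [0,-3.6,7.2,0,1],
    [0,-5.4,10.8,0,1],
    [0,-7.2,14.4,0,1],
    [0,-9,18,0,1],
    [0,-10.8,21.6,0,1],
    [0,-12.6,25.2,0,1],
    [0,-14.4,28.8,0,1],
    [0,-16.2,32.4,0,1],
    [0,-18.45,36,0,1],
  ],
)

```text
t: 2.37
eef_pos: [0.5111, 0.0577, 0.2442]
ee_rot: [-1.316, 1.57, 0.536]
force: [1.5, -0.6, -0.3]
width: 0.0004
```

```bash
python3 - <<'E'
from station import *
from h import *
s=get_state();print(s["t"],s["eef_pos"],s["width"],rel(s),cmd(s,-125,0,100),cmd(s,-125,0,15));R=tool(s);print(np.degrees(np.arctan2(-R[:,1]@Y,R[:,2]@Y)))
E
```

```text
2.3667 [0.51113509 0.05765679 0.24423857] 0.0003970263110055272 [-126.69976977  -31.07662992  157.23858602] [ 5.73 -0.16  3.11] [14.23 -0.15  3.1 ]
0.025693355335836988
```

>>> step_arm(
  deltas=[
    [1,0,2,0,1],
    [2.5,0,3.1,0,1],
    [5,0,3.1,0,1],
    [7.5,0,3.1,0,1],
    [10,0,3.1,0,1],
    [12,0,3.1,0,1],
    [13.5,0,3.1,0,1],
    [14.2,0,3.1,0,1],
    [14.2,0,3.1,0,1],
    [14.2,0,3.1,0,1],
  ],
)

```text
t: 3.2
eef_pos: [0.5033, 0.0855, 0.102]
ee_rot: [-2.558, 1.571, -0.706]
force: [0.9, 0.2, -0.1]
width: 0.0004
```

```bash
python3 - <<'E'
from station import *
from h import *
import cv2
s=get_state();print(s["t"],s["eef_pos"],s["force"],rel(s),cmd(s,-90,0,17))
f=grab_frame("side");cv2.imwrite("pics/s1.png",cv2.resize(f["pixels"][140:330,180:420,::-1],None,fx=3,fy=3))
f=grab_frame("wrist");cv2.imwrite("pics/w1.png",f["pixels"][:,:,::-1])
E
```

```text
3.2 [0.50332416 0.0855145  0.10199046] [ 0.92761976  0.18998299 -0.05117913] [-126.49692146   -2.15454064   14.99046019] [-0.2  -3.65  0.21]
```

View pics/s1.png

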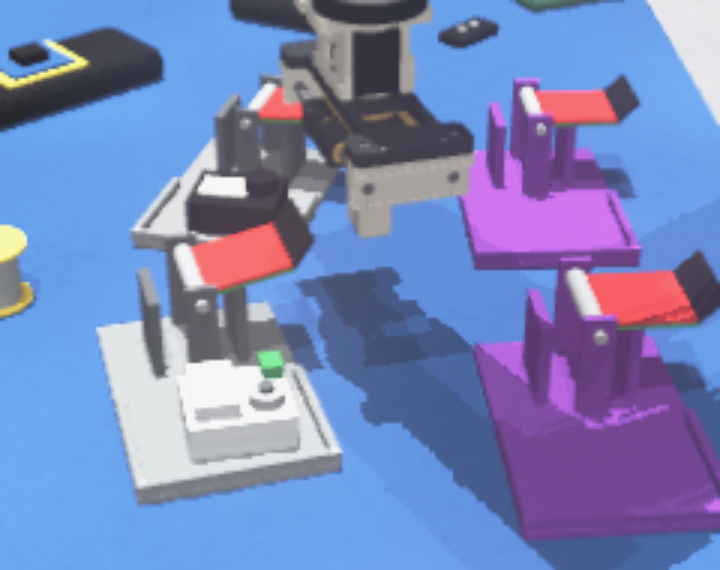

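View pics/w1.png

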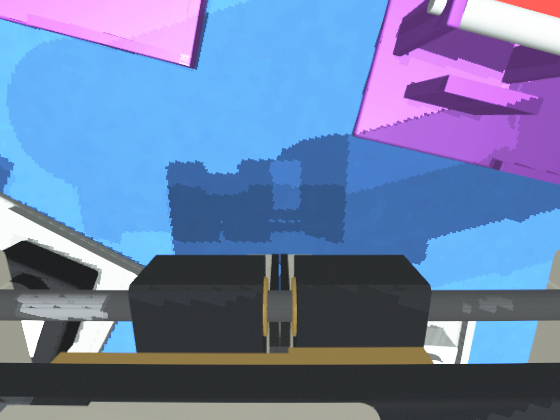

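The fingertip is outside the tab at the same height, with nothing in the way. Next I push the tab along its arc.

>>> step_arm(
  deltas=[
    [0,-2.1,0.2,0,1],
    [-0.2,-3.4,0.2,0,1],
    [-0.9,-4.0,0.2,0,1],
    [-1.9,-4.6,0.2,0,1],
    [-2.6,-5.1,0.2,0,1],
    [-3.3,-5.7,0.2,0,1],
    [-3.8,-6.4,0.2,0,1],
    [-4.1,-7.0,0.2,0,1],
    [-4.1,-7.0,0.2,0,1],
    [-4.1,-7.0,0.2,0,1],
  ],
)

```text
t: 4.13
eef_pos: [0.5703, 0.107, 0.1429]
ee_rot: [-1.315, 1.569, 0.536]
force: [-0.1, -0.0, -0.1]
width: 0.0006
```

```bash
python3 - <<'E'
from station import *
from h import *
import cv2
s=get_state();print(s["t"],s["eef_pos"],s["force"],rel(s))
f=grab_frame("side");cv2.imwrite("pics/s2.png",cv2.resize(f["pixels"][140:330,180:420,::-1],None,fx=3,fy=3))
E
```

```text
4.1333 [0.57025662 0.10701578 0.14286274] [-0.07728278 -0.03183816 -0.07779525] [-5.62051817e+01 -4.77781914e-02  5.58627626e+01]
```

View pics/s2.png

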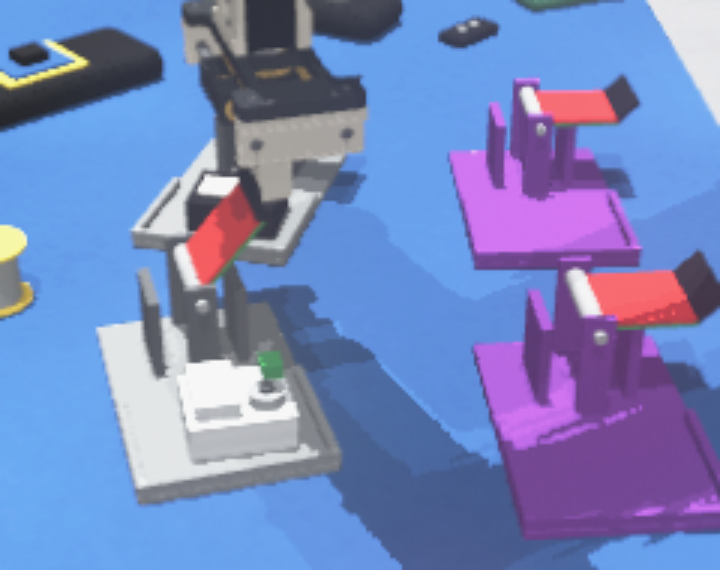

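>>> step_arm(
  deltas=[
    [0.4,-0.8,0,0,1],
    [0.6,-1.8,0,0,1],
    [0.6,-2.8,0,0,1],
    [0.6,-3.8,0,0,1],
    [0.4,-4.6,0,0,1],
    [0.3,-5.4,0,0,1],
    [0.3,-6.4,0,0,1],
    [0.4,-7.2,0,0,1],
    [0.9,-8.0,0,0,1],
    [1.3,-8.5,0,0,1],
  ],
)

```text
t: 5.02
eef_pos: [0.6528, 0.1308, 0.1292]
ee_rot: [-1.588, 1.57, 0.264]
force: [0.6, 0.1, 0.4]
width: 0.0004
```

```bash
python3 - <<'E'
from station import *
from h import *
import cv2
s=get_state();print(s["t"],s["eef_pos"],s["force"],rel(s))
f=grab_frame("side");cv2.imwrite("pics/s3.png",cv2.resize(f["pixels"][140:330,180:420,::-1],None,fx=3,fy=3))
E
```

```text
5.0167 [0.65276988 0.13081148 0.12924244] [0.56057921 0.06389715 0.42414952] [29.66514567 -0.0741573  42.2424533 ]
```

View pics/s3.png

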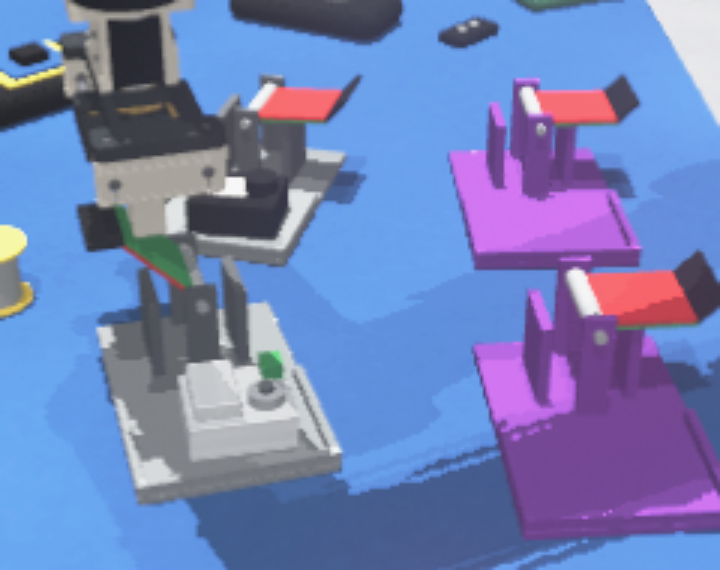

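The paddle is past upright, green face visible, with the tip on it at about 45°. Next I press it down along the arc.

>>> step_arm(
  deltas=[
    [0.5,-0.5,0,0,1],
    [1.0,-0.9,0,0,1],
    [1.5,-1.2,0,0,1],
    [2.0,-1.4,0,0,1],
    [2.5,-1.6,0,0,1],
    [3.0,-1.7,0,0,1],
    [3.4,-1.8,0,0,1],
    [3.7,-1.8,0,0,1],
    [3.9,-1.8,0,0,1],
    [3.9,-1.8,0,0,1],
  ],
)

```text
t: 5.9
eef_pos: [0.6685, 0.1353, 0.0905]
ee_rot: [1.968, 1.571, -2.463]
force: [-0.3, -0.3, -0.1]
width: 0.0005
```

```bash
python3 - <<'E'
from station import *
from h import *
s=get_state();print(s["t"],s["eef_pos"],s["force"],rel(s))
E
```

```text
5.9 [0.66850709 0.13534682 0.09052843] [-0.25691311 -0.3427379  -0.07277602] [46.02049973 -0.08206825  3.52842591]
```

Not yet pressing on a stop (no force). I'll go down a little further in small steps.

>>> step_arm(
  deltas=[
    [0.05,0,0,0,1],
    [0.1,0,0,0,1],
    [0.15,0,0,0,1],
    [0.2,0,0,0,1],
    [0.2,0,0,0,1],
    [0.25,0,0,0,1],
    [0.25,0,0,0,1],
    [0.25,0,0,0,1],
    [0.25,0,0,0,1],
    [0.25,0,0,0,1],
  ],
)

```text
t: 6.73
eef_pos: [0.6686, 0.1353, 0.0901]
ee_rot: [-1.797, 1.57, 0.056]
force: [-5.5, 0.7, 12.9]
width: 0.0001
```

```bash
python3 - <<'E'
from station import *
from h import *
s=get_state();print(s["t"],s["eef_pos"],s["force"],rel(s))
E
```

```text
6.7333 [0.66857952 0.1353043  0.09010444] [-5.52532087  0.69439954 12.89976825] [46.09747837 -0.14505196  3.10445242]
```

The tip is pressing at 13 N and held at z = 3.1 mm above the pin, which is the paddle's flat height, so it's against the stop. Next I retract straight up and away, then check.

>>> step_arm(
  deltas=[
    [-0.5,0,0,0,1],
    [-2,0,0,0,1],
    [-4,0,0,0,1],
    [-7,0,0,0,1],
    [-11,0,0,0,1],
    [-14,2,-2,0,1],
    [-15,5,-5,0,1],
    [-15,8,-8,0,1],
    [-15,11,-11,0,1],
    [-15,14,-14,0,1],
  ],
)

```text
t: 7.57
eef_pos: [0.5737, -0.0356, 0.2384]
ee_rot: [-1.309, 1.57, 0.544]
force: [-0.0, -0.6, -0.9]
width: 0.0007
```

>>> step_arm(
  deltas=[
    [0,2,-3,0,1],
    [0,3.5,-6,0,1],
    [0,5,-9,0,1],
    [0,6,-12,0,1],
    [0,7,-15,0,1],
    [0,8,-18,0,1],
    [0,8,-18,0,1],
    [0,8,-18,0,1],
    [0,8,-18,0,1],
    [0,8,-18,0,1],
  ],
)

```text
t: 8.4
eef_pos: [0.5481, -0.2288, 0.2381]
ee_rot: [-0.473, 1.571, 1.379]
force: [-0.0, 0.8, 0.2]
width: 0.0008
```

```bash
python3 - <<'E'
from station import *
from h import *
s=get_state();print(s["t"],s["eef_pos"],s["force"],s["qd"].round(3))
f0=pickle.load(open("top0.pkl","rb"));f=grab_frame("top")
im=f["pixels"];cv2.imwrite("pics/t4.png",im[:,:,::-1])
g=grab_frame("side");cv2.imwrite("pics/s4.png",cv2.resize(g["pixels"][140:330,180:420,::-1],None,fx=3,fy=3))
vv,uu=np.mgrid[140:240,230:310];uv=np.c_[uu.ravel(),vv.ravel()]
P=world(f,uv);r,gg,b=im[uv[:,1],uv[:,0]].astype(int).T
L=np.c_[(P-H)@X,(P-H)@Y,P[:,2]-.07]*1e3
m=(gg>r+40)&(gg>b+30)&(L[:,0]>5)&(L[:,0]<75)&(abs(L[:,1])<35)&(abs(L[:,2])<60);Q=L[m];print(m.sum(),Q.mean(0),Q.min(0),Q.max(0))
p=np.polyfit(Q[:,0],Q[:,2],1);print("slope rad",p)
for t in("flag_b","unit","ecu","spool","screwdriver"): print(t,[(round(x["conf"],2),[int(v) for v in x["extent"]]) for x in boxes_of(t,"top")])
E
```

```text
8.4 [ 0.54811253 -0.22876339  0.23806883] [-0.00538166  0.78525422  0.17663203] [ 0.01  -0.002 -0.    -0.001 -0.002  0.004]
787 [37.7755178  -0.3681717   2.50464261] [  6.03146821 -30.24482564  -3.35304707] [71.13975649 29.67995117  8.68949899]
slope rad [-0.00905978  2.84688065]
flag_b [(0.61, [231, 302, 262, 349])]
unit [(0.98, [209, 186, 242, 223])]
ecu [(0.74, [336, 177, 360, 214])]
spool [(0.56, [289, 102, 316, 133])]
screwdriver [(0.57, [133, 191, 150, 271])]
```

View pics/t4.png

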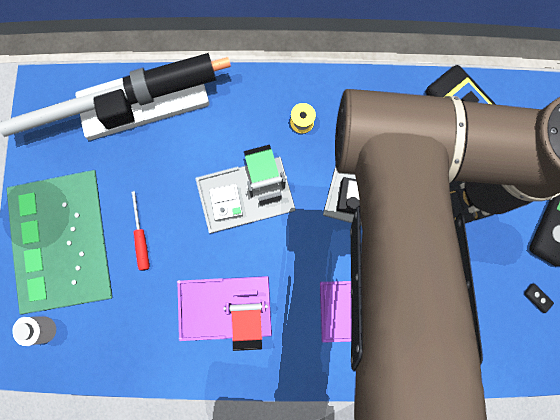

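View pics/s4.png

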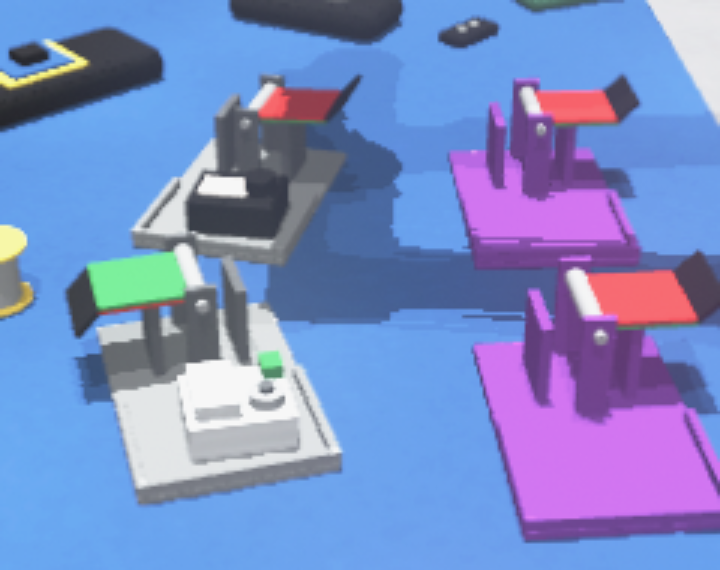

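The paddle lies flat with green up, at (265,165) in the top view. Its slope is 0.01 rad and its mid-height is 2.5 mm above the pin. The other paddle still shows red and nothing else looks moved, so I'm handing in.

```bash
python3 -c "
from station import *
print(job_done())"
```

```text
the job is handed in; nothing more can be done
None
```

I flipped the status paddle on the silver unit's grey tray with the closed fingertips. I pushed its tab up and over the hinge, then pressed the plate down until it stopped (13 N). I backed the arm well clear and handed the job in at about 8.5 s; the hand-in reported no verdict.

**Paddle:** the last pictures show it green side up on the +x side. Its slope is 0.01 rad from flat, against the 0.12 rad allowed, and the plate is at the expected height.

**Other things:** the silver unit, spool and screwdriver were within about 5 pixels of their starting places in the top view. The control box and the other tray's paddle look unmoved in the side view, with that paddle still showing red.

**One check fell short:** in the last top view the arm hid the other tray's paddle and part of the control box. The paddle detector returned only a purple look-alike there, so those two were confirmed by eye from the side camera only.

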